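# Lids back on the washed pots

## Task

The four stoneware pots have been washed and dried and their wooden lids lie scattered between them. Put each lid on the pot it fits, knob up, its plug dropped fully into the mouth so that it sits level on the rim. Leave the pots and the full glass of juice standing where they are.

Things in the scene. Friction and masses are not known exactly. Their poses are not given: they have to be found in the camera images.
- pot_large: The wide round white stoneware pot, open: 104 mm across, 64 mm high, round mouth 90 mm across. Wall 7 mm, floor 6 mm thick, empty, rim level. Loose, about 0.4 kg. Origin at the centre of its underside, z up. 
- pot_small: The narrow round white stoneware pot, open: 80 mm across, 72 mm high, round mouth 66 mm across. Wall 7 mm, floor 6 mm thick, empty, rim level. Loose, about 0.4 kg. Origin at the centre of its underside, z up. 
- pot_square: The square white stoneware pot, open: 92 x 92 mm with rounded corners, 58 mm high, square mouth 78 x 78 mm. Wall 7 mm, floor 6 mm thick, empty, rim level. Loose, about 0.4 kg. Origin at the centre of its underside, z up. x and y lie along its sides.
- pot_oblong: The oblong white stoneware dish, open: 120 mm along its x by 78 mm along its y, rounded corners, 50 mm high, mouth 106 x 64 mm. Wall 7 mm, floor 6 mm thick, empty, rim level. Loose, about 0.4 kg. Origin at the centre of its underside, z up. 
- lid_large: The lid of the wide round pot: pale wooden disc 104 mm across, about 0.09 kg, with an upright round knob 26 mm across. Plug below, 12 mm high, 4 mm play all round in the pot's mouth (8 mm at its tapered foot). Lies loose, knob up, on its plug. Origin: centre of the plug's underside, z up; disc z 12 to 22 mm, knob z 22 to 48 mm.
- lid_small: The lid of the narrow round pot: pale wooden disc 80 mm across, about 0.06 kg, with an upright round knob 26 mm across. Plug below, 12 mm high, 4 mm play all round in the pot's mouth (8 mm at its tapered foot). Lies loose, knob up, on its plug. Origin: centre of the plug's underside, z up; disc z 12 to 22 mm, knob z 22 to 48 mm.
- lid_square: The lid of the square pot: pale wooden plate 92 x 92 mm with rounded corners, about 0.08 kg, with a square knob 24 x 24 mm. x, y along the sides of plate and knob; fits at any quarter turn. Plug below, 12 mm high, 4 mm play all round in the pot's mouth (8 mm at its tapered foot). Lies loose, knob up, on its plug. Origin: centre of the plug's underside, z up; disc z 12 to 22 mm, knob z 22 to 48 mm.
- lid_oblong: The lid of the oblong dish: pale wooden plate 120 mm along its x by 78 mm along its y, about 0.09 kg, its knob a bar 56 mm along x, 18 mm along y. Fits either way round. Plug below, 12 mm high, 4 mm play all round in the pot's mouth (8 mm at its tapered foot). Lies loose, knob up, on its plug. Origin: centre of the plug's underside, z up; disc z 12 to 22 mm, knob z 22 to 48 mm.
- juice: A full glass of orange juice, 69 mm across, 100 mm high, loose, standing among the pots. Origin at the centre of its underside, z up. To be left standing where it is.
Things that resemble listed ones, but are neither listed nor needed, are in the scene too. Leave any turquoise look-alike of the lid_large alone.

How it is judged:
At the end, for the whole second after the job is handed in: Each lid is in its own pot: centred within 8 mm, level within 0.06 rad, plug at most 3 mm short of fully home. Pots upright (0.06 rad), within 60 mm of where they stood; juice glass upright (0.1 rad), within 40 mm of where it stood. All released and at rest (z of lid_large in the frame of pot_large between 0.048 and 0.055 m and horizontal distance between lid_large and pot_large below 0.008 m and angle between each of lid_large, pot_large, lid_small, pot_small, lid_square, pot_square, lid_oblong, pot_oblong's own z axis and vertical below 0.06 rad and distance of each of pot_large, pot_small, pot_square, pot_oblong from where it was at the start of the episode below 0.06 m and linear speed of each of lid_large, lid_small, lid_square, lid_oblong below 0.02 m/s and z of lid_small in the frame of pot_small between 0.056 and 0.063 m and horizontal distance between lid_small and pot_small below 0.008 m and z of lid_square in the frame of pot_square between 0.042 and 0.049 m and horizontal distance between lid_square and pot_square below 0.008 m and z of lid_oblong in the frame of pot_oblong between 0.034 and 0.041 m and horizontal distance between lid_oblong and pot_oblong below 0.008 m and angle between juice's own z axis and vertical below 0.1 rad and distance of juice from where it was at the start of the episode below 0.04 m); the robot touches nothing.
It fails at once if the glass of juice is knocked over (angle between juice's own z axis and vertical above 0.35 rad).
It fails at once if a pot is tipped over (angle between any of pot_large, pot_small, pot_square, pot_oblong's own z axis and vertical above 0.5 rad).
It also fails if it takes over 104 s, if anything falls off the work surface, if the arm or the gripper's body presses on something with over 40 N, if the wrist force passes 120 N, or if a joint passes its speed limit or range.

## Robot

A 6-joint arm with a two-finger parallel gripper is mounted at the origin on a cart in front of the work surface, level with it; the furniture and walls round the work are solid. World frame = base frame: x ahead of the robot, y to its left, z up, the work surface at z = 0. Lengths are in m, angles in rad, forces in N, time in s.
With the tool pointing down it reaches from about 0.275 to 0.775 m from the base axis. Payload 14.6 kg.
Tool frame: the origin (TCP) lies midway between the tips of the shut fingers; the grasp point (between the pads) lies arm.grip_point_offset behind it (arm.grip_point_offset is the distance from the TCP to the grasp point, in m); z points along the fingers, y is the line along which they close (so a half turn about z gives the same grasp; the last joint's range is limited). The gripper opens to 85 mm and grips with 20 to 120 N. Pads are 22 mm wide; open, the fingers measure 114 mm over their backs; the gripper's body (76 mm by 85 mm) begins 54 mm behind the grasp point. The pads swing forward as they close: fully open they stand 13 mm farther back than shut.
Start: joints at [1.145, 0.263, -0.048, 1.259, 0, 1.415], TCP at [0.14, 0.506, 0.231] pointing down, gripper open.
Joint ranges: [-2.65, 2.65], [-0.89, 1.7], [-1.18, 1.37], [-2.13, 2.11], [-1.35, 1.29], [-3.14, 3.14]. Speed limits (rad/s): [1.89, 1.89, 2.57, 2.79, 3.14, 3.14].

## Interface

Orientations are given as [roll, pitch, yaw] about the fixed x, y, z axes, in that order (R = Rz(yaw) Ry(pitch) Rx(roll)).
In Python, from cell import arm gives the robot as it stands.
- The arm moves only by the shell command python3 -m jog 'ROWS' [OPENING] [FORCE]. ROWS is a JSON list of rows, 1 to 12 of them, each of 6 numbers: dx, dy, dz in m, then a rotation vector rx, ry, rz in rad; each row is the pose to reach, as a shift and turn from the pose commanded when the command began, along the tool's axes at that moment; what a row does not reach only later rows make up. A row lasts 1/10 s, in which the tool goes at most 0.05 m and 0.15 rad, less where a joint would pass 70% of its speed; a pose out of reach is approached as far as the arm can. OPENING is the opening from 0.0 (shut) to 1.0 (fully open), set as the command begins (- or left out keeps the last). The fingers move at their own pace and stop on an object; FORCE is the grip in N (left out, the last holds). Time passes only in rows, so rows that do not move let the fingers close. It prints the time, the measured TCP pose, the force, the opening and the grip force at its end.
- arm.read_state(): the state, without advancing time (a new reading comes with each control period).
- arm.grab_frame(name): name is "scene" or "side" or "wrist"; returns a dict with "frame" (400x640x3 uint8, red, green, blue), "z_map" (400x640 float32, m along the optical axis (not along the pixel's ray), 0 where there is no reading), "vfov" (degrees; the focal length in pixels is half the picture's height over the tangent of half this angle, whatever the lens; pixels are square), "cx", "cy" (the principal point, pixels), "k1" (the pictures are not rectified: a ray, as slopes to the right and down, at radius r is drawn at 1 + k1 r^2 times it, then the intrinsics apply), "R" (3x3) and "t" (3): a world point X has camera coordinates R X + t. Camera axes: x right, y down, z forward; pixel columns grow to the right and rows downward; lengths in m; the calibration is good to about 2 mm. A picture is of the moment at which its call begins.
- arm.hand_in(): hands the job in; it is judged then, once.
Trained networks look in a picture, given as the dict that the camera call returned (one of the last four; its "shot" number tells which), for a name from the list of things; names that differ only in an ending like _2 or _b are one class to them, and where a whole thing is asked for, a point or a joint stands for the part that bears it (a point fixed in the world has none). Each returns a list of dicts, best first, with "p" (0 to 1); they miss things now and then, are a little off and sometimes report something else, mostly with a low value. They report only what shows in the picture. A call takes as long as a camera call. They do not tell look-alikes from the thing itself.
- arm.spot_in(picture, thing): "at" ([x, y, z] in m, in world coordinates, good to about 4 mm: the middle of the surface that is visible of it).
- arm.cut_out(picture, thing): "mask" (400x640 bool, what is visible of it).
The state is a dict: "t": time; "joints": joint angles; "joint_vel": joint speeds; "joint_efforts": joint torques, N m; "tool_pos": TCP position; "tool_rot": TCP orientation; "force": force on the tool from outside, world axes, zero at the start; "moment": the same for the moment, N m; "finger_gap": opening from 0.0 (shut) to 1.0 (fully open); "grasp_force": force on a finger pad.
Only numpy, scipy, OpenCV 4.12 (cv2) and the standard library are available. Lean on these libraries where they do the work, as an engineer would, in place of code of your own. Each camera call takes 0.05 s, during which the arm holds its last target. There are 200 camera calls.

## Working session

There is one attempt and no reset: what is moved stays moved. The work goes in short steps, Python scripts to look and compute and a shell command to move; the robot and the scene stay as the last step left them, time stands still between calls to the robot, and variables do not carry over. Pictures are saved under pics/ and viewed, at most 14 in all, crops included, and the job is handed in when it is done.

```bash
ls; mkdir -p pics; cat > h.py <<'E'
import numpy as np, cv2
from cell import arm
def cam(p):
    f=200/np.tan(np.radians(p["vfov"])/2); return f
def world(p,us,vs,zs):
    f=cam(p); xd=(us-p["cx"])/f; yd=(vs-p["cy"])/f
    x,y=xd.copy(),yd.copy()
    for _ in range(20):
        s=1+p["k1"]*(x*x+y*y); x,y=xd/s,yd/s
    X=np.stack([x*zs,y*zs,zs],-1)
    return (X-p["t"])@np.asarray(p["R"])
def proj(p,X):
    c=np.asarray(X)@np.asarray(p["R"]).T+p["t"]; x=c[...,0]/c[...,2];y=c[...,1]/c[...,2]
    s=1+p["k1"]*(x*x+y*y); f=cam(p); return np.stack([x*s*f+p["cx"],y*s*f+p["cy"]],-1)
def pts(p,m):
    v,u=np.nonzero(m&(p["z_map"]>0)); return world(p,u.astype(float),v.astype(float),p["z_map"][v,u].astype(float))
def save(p,n): cv2.imwrite(n,p["frame"][:,:,::-1])
T=["pot_large","pot_small","pot_square","pot_oblong","lid_large","lid_small","lid_square","lid_oblong","juice"]
E
python3 - <<'E'
from h import *
print(arm.read_state(), arm.grip_point_offset)
for n in("scene","side","wrist"):
    p=arm.grab_frame(n); save(p,f"pics/{n}0.png"); np.save(f"pics/{n}0.npy",p,allow_pickle=True)
    print(n,-np.asarray(p["R"]).T@p["t"])
    for t in T: print(t,[(np.round(d["at"],3).tolist(),round(d["p"],2), proj(p,d["at"]).astype(int).tolist()) for d in arm.spot_in(p,t)])
E
```

```text
pics
{'t': 0.0, 'joints': array([ 1.14470010e+00,  2.63540292e-01, -4.89367040e-02,  1.25943256e+00,
        8.08360597e-06,  1.41550300e+00]), 'joint_vel': array([-0.00137903,  0.00081326,  0.00049765, -0.00054767, -0.00023996,
       -0.00012003]), 'joint_efforts': array([-1.20345336e-03, -6.37607431e+01,  3.84569120e+01,  1.36391132e-02,
        1.22207139e-04,  1.01121032e-06]), 'tool_pos': array([0.14031953, 0.50560273, 0.2308162 ]), 'tool_rot': array([-3.14049407e+00, -1.80169842e-04,  2.87078964e+00]), 'force': array([ 0.47586033, -0.71410053,  0.07143428]), 'moment': array([-0.08452861,  0.01690382, -0.02231818]), 'grasp_force': 0.0, 'finger_gap': 1.0017807968730659} 0.0187
scene [-0.05218979 -0.1555215   1.20454444]
pot_large [([0.468, -0.084, 0.024], 0.73, [326, 213])]
pot_small [([0.652, 0.218, 0.044], 0.82, [251, 149])]
pot_square [([0.588, -0.349, 0.031], 0.91, [410, 193])]
pot_oblong [([0.673, 0.04, 0.023], 0.96, [302, 155])]
lid_large [([0.381, -0.426, 0.025], 0.74, [429, 256]), ([0.39, -0.265, 0.021], 0.73, [378, 245])]
lid_small [([0.454, 0.109, 0.024], 0.59, [268, 2
[... 237 characters left out ...]
42], 0.97, [343, 197])]
pot_small [([0.641, 0.234, 0.048], 0.81, [257, 225]), ([0.529, 0.395, 0.07], 0.44, [261, 256])]
pot_square [([0.566, -0.323, 0.042], 0.6, [337, 165])]
pot_oblong [([0.664, 0.043, 0.029], 0.89, [278, 202])]
lid_large [([0.386, -0.254, 0.022], 0.54, [373, 183])]
lid_small [([0.458, 0.119, 0.016], 0.87, [322, 227])]
lid_square [([0.643, -0.142, 0.021], 0.84, [304, 184])]
lid_oblong [([0.374, 0.266, 0.02], 0.59, [330, 257])]
juice [([0.528, 0.393, 0.069], 0.95, [262, 256]), ([0.568, -0.327, 0.041], 0.16, [337, 165])]
wrist [0.07639572 0.52379649 0.37439526]
pot_large []
pot_small []
pot_square []
pot_oblong []
lid_large []
lid_small []
lid_square []
lid_oblong []
juice []
```

```bash
python3 - <<'E'
from h import *
im=cv2.imread("pics/scene0.png"); cv2.imwrite("pics/scene0c.png",cv2.resize(im[110:310,170:480],None,fx=2.5,fy=2.5,interpolation=cv2.INTER_CUBIC))
im=cv2.imread("pics/side0.png"); cv2.imwrite("pics/side0c.png",cv2.resize(im[130:330,200:460],None,fx=2.5,fy=2.5))
E
```

```text
(no output)
```

View pics/scene0c.png

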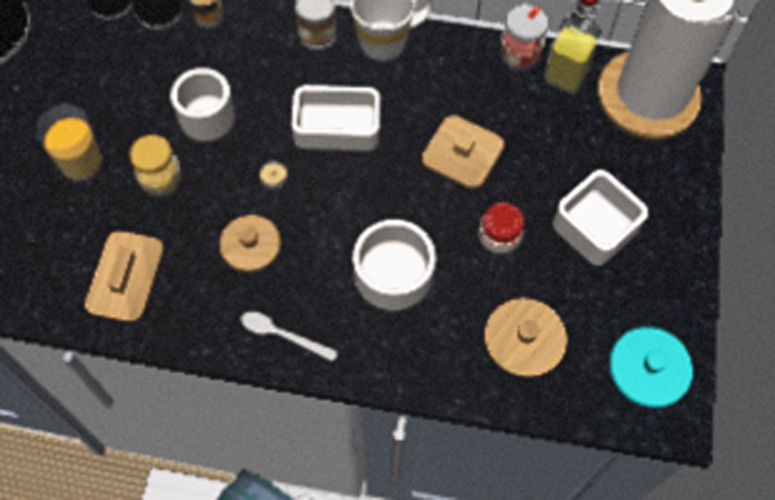

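View pics/side0c.png

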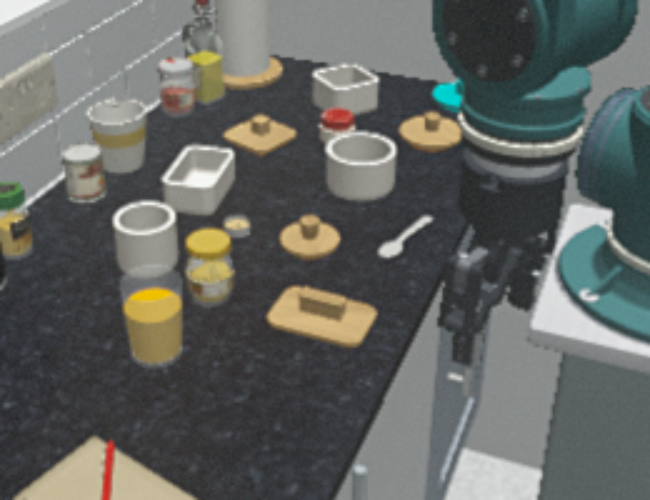

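The two lid_large candidates in the scene picture are the wooden disc at (378,245) and the turquoise one at (429,256). The wooden one fits the description ("pale wooden"), and the enlarged crop confirms it, so I'll leave the turquoise one alone. Next I'll fit exact poses from both views.

```bash
cat > fit.py <<'E'
from h import *
from scipy.optimize import least_squares
H=dict(pot_large=.064,pot_small=.072,pot_square=.058,pot_oblong=.050)
S=dict(pot_large=(.104,.104,.09,.09),pot_small=(.08,.08,.066,.066),pot_square=(.092,.092,.078,.078),pot_oblong=(.12,.078,.106,.064),
 lid_large=(.104,.104),lid_small=(.08,.08),lid_square=(.092,.092),lid_oblong=(.12,.078))
def topface(p,n,idx=0,near=None):
    ds=arm.cut_out(p,n)
    if near is not None:
        def d(m): 
            P=pts(p,m["mask"]); return np.linalg.norm(np.median(P,0)[:2]-near) if len(P) else 9
        ds=sorted(ds,key=d)
    if not ds: return None
    m=cv2.dilate(ds[0]["mask"].astype(np.uint8),np.ones((3,3)))>0
    P=pts(p,m); 
    lo,hi=(H[n]-.008,H[n]+.008) if n in H else (.016,.028)
    Q=P[(P[:,2]>lo)&(P[:,2]<hi)]
    c=np.median(Q,0)[:2]
    if n in H and len(Q)>5:
        h=np.percentile(P[:,2],97)
    else: h=np.median(Q[:,2])
    return Q,h,len(Q)
def pose(Q,n):
    r=cv2.minAreaRect((Q[:,:2]*1000).astype(np.float32)); (cx,cy),(w,h),a=r
    if w<h: a+=90
    return np.round([cx/1000,cy/1000],4),np.round([w,h],1),round(a%180,1)
E
python3 - <<'E'
from fit import *
near=np.array([.39,-.265])
for c in("scene","side"):
    p=arm.grab_frame(c); print(c)
    for n in T[:8]:
        r=topface(p,n,near=near if n=="lid_large" else None)
        if r is None or r[2]<5: print(n,None); continue
        print(n,*pose(r[0],n),"h",round(float(r[1]),4),r[2])
    f=p["z_map"]; 
    d=arm.cut_out(p,"juice"); 
    if d: P=pts(p,d[0]["mask"]); print("juice",np.median(P,0).round(3))
E
```

```text
scene
pot_large [ 0.4542 -0.087 ] [101.2 103. ] 148.7 h 0.0658 237
pot_small [0.6456 0.2179] [78.8 75.3] 3.6 h 0.0741 153
pot_square [ 0.5754 -0.3449] [94.5 95.1] 142.6 h 0.0597 246
pot_oblong [0.6656 0.0322] [ 80.6 119.5] 98.2 h 0.0523 235
lid_large [ 0.395  -0.2687] [103.1 102.5] 33.7 h 0.0218 734
lid_small [0.4589 0.1072] [77.1 76.7] 15.3 h 0.0219 354
lid_square [ 0.6509 -0.1497] [93. 95.] 161.7 h 0.0224 524
lid_oblong [0.382  0.2576] [ 79.6 121.2] 178.4 h 0.0219 658
juice [0.538 0.372 0.07 ]
side
pot_large [ 0.4552 -0.0847] [102.1 103.3] 139.6 h 0.0639 149
pot_small [0.6442 0.2218] [74.4 79.6] 120.8 h 0.0743 151
pot_square [ 0.5751 -0.3407] [92.7 98. ] 138.8 h 0.0583 119
pot_oblong [0.6642 0.0344] [ 78.8 121.4] 98.2 h 0.0505 171
lid_large [ 0.3969 -0.2649] [ 96.5 104.9] 109.9 h 0.0217 213
lid_small [0.4573 0.1125] [77.9 73.3] 16.9 h 0.0214 219
lid_square [ 0.6502 -0.1472] [91.8 91.8] 73.5 h 0.0215 208
lid_oblong [0.3817 0.2615] [ 81.3 120.8] 179.1 h 0.0216 521
juice [0.537 0.391 0.069]
```

```bash
cat > mv.py <<'E'
import sys; from h import *
from scipy.spatial.transform import Rotation as Ro
# usage: mv.py x y z yawdeg : delta along the tool's axes
def delta(x,y,z,yaw,s=None):
    s=s or arm.read_state(); R0=Ro.from_euler("xyz",s["tool_rot"]); R1=Ro.from_euler("xyz",[np.pi,0,np.radians(yaw)])
    d=R0.inv().apply(np.array([x,y,z])-s["tool_pos"]); w=(R0.inv()*R1).as_rotvec()
    return np.r_[d,w].round(4).tolist(), "rows>=%d"%np.ceil(max(np.linalg.norm(d)/.05,np.linalg.norm(w)/.15))
if __name__=="__main__":
    a=[float(v) for v in sys.argv[1:]]
    for i in range(0,len(a),4): print(delta(*a[i:i+4]))
E
python3 mv.py 0.38 0.26 0.25 178.4; python3 - <<'E'
from h import *
p=np.load("pics/wrist0.npy",allow_pickle=True).item()
print(p["vfov"],p["R"][2],p["R"])
E
```

```text
([-0.2966, -0.1729, -0.0187, 0.0, -0.0, -0.2429], 'rows>=7')
68.25546733840942 [ 0.25353326 -0.06983119 -0.96480282] [[ 2.67611516e-01  9.63526717e-01  5.84786799e-04]
 [ 9.29572461e-01 -2.58340609e-01  2.62973703e-01]
 [ 2.53533263e-01 -6.98311896e-02 -9.64802824e-01]]
```

```bash
python3 -m jog '[[-0.04,-0.025,0,0,0,-0.03],[-0.08,-0.05,-0.01,0,0,-0.07],[-0.12,-0.075,-0.01,0,0,-0.1],[-0.16,-0.1,-0.015,0,0,-0.14],[-0.2,-0.12,-0.02,0,0,-0.18],[-0.24,-0.145,-0.02,0,0,-0.21],[-0.27,-0.16,-0.02,0,0,-0.235],[-0.297,-0.173,-0.02,0,0,-0.243],[-0.297,-0.173,-0.02,0,0,-0.243],[-0.297,-0.173,-0.02,0,0,-0.243]]' 0.6 40
cat > look.py <<'E'
from fit import *
import sys
p=arm.grab_frame("wrist"); save(p,"pics/%s.png"%sys.argv[1])
for n in T[:8]:
    r=topface(p,n,near=np.array([.39,-.265]) if n=="lid_large" else None)
    if r is None or r[2]<30: continue
    uv=proj(p,r[0]); print(n,*pose(r[0],n),"h",round(float(r[1]),4),r[2],"edge" if uv.min()<3 or uv[:,0].max()>636 or uv[:,1].max()>396 else "")
E
python3 look.py w1
```

```text
t: 3.5
tool_pos: [0.3804, 0.2595, 0.2512]
tool_rot: [3.142, -0.0, 3.112]
force: [-0.4, -0.3, 0.0]
finger_gap: 0.6
grasp_force: 0.0
pot_large [ 0.4549 -0.0855] [102.3 102.9] 92.3 h 0.0644 1817 
pot_oblong [0.6735 0.0484] [ 36.3 121.3] 139.0 h 0.341 344 edge
lid_square [ 0.6249 -0.1678] [ 53.7 109.7] 123.1 h 0.022 1093 
lid_oblong [0.382  0.2592] [ 78.3 120.2] 178.7 h 0.0224 4779
  return _methods._mean(a, axis=axis, dtype=dtype,
  ret = um.true_divide(
  ret = ret.dtype.type(ret / rcount)
```

View pics/w1.png

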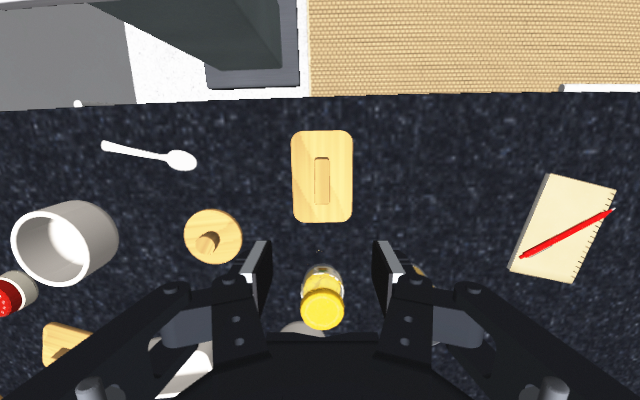

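The wrist view shows lid_oblong at (322,176), with its bar along the image column, and the fit agrees with the averaged scene and side poses to about 1 mm. Now I'll go down and grasp it.

```bash
python3 -m jog '[[-0.001,0,0.05,0,0,0],[-0.0015,0,0.1,0,0,0],[-0.0015,0,0.15,0,0,0],[-0.0015,0,0.19,0,0,-0.005],[-0.0015,0,0.215,0,0,-0.005],[-0.0015,0,0.228,0,0,-0.005],[-0.0015,0,0.228,0,0,-0.005],[-0.0015,0,0.228,0,0,-0.005]]' 0.6 40 && python3 -m jog '[[0,0,0,0,0,0],[0,0,0,0,0,0],[0,0,0,0,0,0],[0,0,0,0,0,0],[0,0,0,0,0,0],[0,0,0,0,0,0],[0,0,0,0,0,0],[0,0,0,0,0,0]]' 0 40
python3 mv.py 0.382 0.259 0.2 178.5 0.6649 0.0333 0.2 98.2
```

```text
t: 4.75
tool_pos: [0.382, 0.2598, 0.0237]
tool_rot: [3.142, 0.0, 3.119]
force: [0.7, -0.4, 0.6]
finger_gap: 0.603
grasp_force: 0.0
t: 5.55
tool_pos: [0.3823, 0.2599, 0.0241]
tool_rot: [3.141, 0.001, 3.119]
force: [-0.5, -0.4, 7.0]
finger_gap: 0.2
grasp_force: 39.2
([0.0001, -0.0008, -0.1759, 0.0007, 0.0014, 0.0034], 'rows>=4')
([-0.2879, -0.22, -0.1756, 0.0016, 0.0007, 1.4049], 'rows>=10')
```

```bash
python3 -m jog '[[0,0,-0.05,0,0,0],[0,0,-0.1,0,0,0],[0,0,-0.14,0,0,0.1],[-0.03,-0.025,-0.17,0,0,0.24],[-0.06,-0.05,-0.175,0,0,0.38],[-0.1,-0.075,-0.175,0,0,0.53],[-0.14,-0.1,-0.175,0,0,0.68],[-0.17,-0.13,-0.175,0,0,0.83],[-0.2,-0.15,-0.175,0,0,0.98],[-0.23,-0.18,-0.175,0,0,1.13],[-0.26,-0.2,-0.175,0,0,1.27],[-0.288,-0.22,-0.175,0,0,1.405]]' && python3 -m jog '[[0,0,0,0,0,0],[0,0,0,0,0,0]]'; python3 mv.py 0.6649 0.0333 0.2 98.2 ; python3 - <<'E'
from fit import *
for c in("scene","side","wrist"):
    p=arm.grab_frame(c); save(p,f"pics/c2_{c}.png")
    for n in("lid_oblong","pot_oblong"):
        for d in arm.cut_out(p,n)[:1]:
            P=pts(p,cv2.dilate(d["mask"].astype(np.uint8),np.ones((3,3)))>0)
            z=(.183,.208) if n[0]=="l" else (.042,.058)
            Q=P[(P[:,2]>z[0])&(P[:,2]<z[1])]
            if len(Q)>20: print(c,n,*pose(Q,n),np.median(Q[:,2]).round(4),len(Q))
E
```

```text
t: 6.75
tool_pos: [0.6658, 0.0318, 0.1986]
tool_rot: [3.141, 0.0, 1.707]
force: [0.8, 0.8, -0.4]
finger_gap: 0.201
grasp_force: 39.7
t: 6.95
tool_pos: [0.6648, 0.0328, 0.1981]
tool_rot: [-3.141, -0.0, 1.714]
force: [-0.3, -0.2, -0.5]
finger_gap: 0.197
grasp_force: 39.7
([0.0005, 0.0001, -0.0019, -0.0004, -0.0002, -0.0], 'rows>=1')
scene lid_oblong [0.665  0.0269] [ 83.  103.4] 99.4 0.1962 528
scene pot_oblong [0.6655 0.0326] [ 82.4 120.4] 98.8 0.0489 230
side lid_oblong [0.6623 0.0361] [ 77.  121.9] 98.2 0.1964 295
side pot_oblong [0.6642 0.0333] [ 78.7 124.2] 96.1 0.0481 165
wrist lid_oblong [0.6637 0.037 ] [ 78.5 114.8] 98.3 0.1971 16584
wrist pot_oblong [0.6575 0.0905] [58.3  2.7] 8.3 0.0495 209
```

```bash
python3 -m jog '[[-0.001,0.001,0.04,0,0,0],[-0.001,0.001,0.08,0,0,0],[-0.001,0.001,0.105,0,0,0],[-0.001,0.001,0.115,0,0,0],[-0.001,0.001,0.12,0,0,0],[-0.001,0.001,0.125,0,0,0],[-0.001,0.001,0.129,0,0,0],[-0.001,0.001,0.132,0,0,0],[-0.001,0.001,0.134,0,0,0],[-0.001,0.001,0.134,0,0,0]]'
```

```text
t: 8.4
tool_pos: [0.6659, 0.0323, 0.0643]
tool_rot: [3.142, -0.0, 1.714]
force: [-0.2, -0.3, -1.1]
finger_gap: 0.202
grasp_force: 39.8
```

```bash
python3 -m jog '[[0,0,0.001,0,0,0],[0,0,0.002,0,0,0],[0,0,0.002,0,0,0]]' && python3 -m jog '[[0,0,0,0,0,0],[0,0,0,0,0,0],[0,0,0,0,0,0],[0,0,0,0,0,0],[0,0,-0.03,0,0,0],[0,0,-0.08,0,0,0],[0,0,-0.13,0,0,0],[0,0,-0.18,0,0,0],[0,0,-0.18,0,0,0]]' 0.6 && python3 - <<'E'
from fit import *
for c in("scene","side","wrist"):
    p=arm.grab_frame(c); save(p,f"pics/c3_{c}.png")
    for d in arm.cut_out(p,"lid_oblong")[:1]:
        P=pts(p,d["mask"]); Q=P[(P[:,2]>.05)&(P[:,2]<.07)]
        A=np.c_[Q[:,:2]-Q[:,:2].mean(0),np.ones(len(Q))]
        print(c,*pose(Q,"l"),np.median(Q[:,2]).round(4),len(Q),np.linalg.lstsq(A,Q[:,2],rcond=None)[0].round(3))
E
python3 mv.py 0.5 0.11 0.25 178 0.5 0.2 0.25 178
```

```text
t: 8.7
tool_pos: [0.6659, 0.0323, 0.0622]
tool_rot: [3.142, 0.0, 1.714]
force: [-0.3, 0.5, -0.5]
finger_gap: 0.202
grasp_force: 39.8
t: 9.6
tool_pos: [0.6678, 0.0322, 0.2493]
tool_rot: [3.132, 0.002, 1.714]
force: [0.9, -0.6, -0.3]
finger_gap: 0.598
grasp_force: 0.0
scene [0.665  0.0344] [ 79.5 117.9] 100.5 0.0602 558 [0.022 0.004 0.06 ]
side [0.664  0.0336] [ 78.3 121.8] 99.9 0.0599 300 [ 0.015 -0.003  0.06 ]
wrist [0.6654 0.0334] [ 78.1 117.8] 98.3 0.0604 6093 [-0.    -0.001  0.06 ]
([0.1004, -0.1526, -0.0088, -0.0016, -0.0022, -1.3929], 'rows>=10')
([0.1895, -0.1398, -0.0088, -0.0016, -0.0022, -1.3929], 'rows>=10')
```

Lid_oblong is seated: its top is at 0.060, level and centred. Next I'll hover over pot_small and lid_small for refined centres.

```bash
python3 mv.py 0.645 0.22 0.25 98; python3 -m jog '[[0.04,0,0,0,0,0],[0.085,-0.002,0,0,0,0],[0.13,-0.004,0,0,0,0],[0.17,-0.005,0,0,0,0],[0.19,-0.005,0,0,0,0],[0.19,-0.005,0,0,0,0]]' ; python3 look.py w4 2>/dev/null; python3 mv.py .4581 .1099 .2 98.2
```

```text
([0.1886, 0.0066, -0.0091, -0.0025, -0.0006, 0.0033], 'rows>=4')
t: 10.5
tool_pos: [0.6328, 0.2222, 0.2411]
tool_rot: [-3.14, -0.0, 1.717]
force: [0.1, -1.4, -1.6]
finger_gap: 0.6
grasp_force: 0.0
pot_large [ 0.4949 -0.0589] [10.3 32.1] 129.2 h 0.332 174 
pot_small [0.6464 0.22  ] [78.7 79. ] 97.7 h 0.073 1446 
pot_oblong [0.6579 0.0874] [75.4 11.9] 7.9 h 0.054 287 
lid_small [0.4601 0.1088] [78.5 78.7] 164.4 h 0.0223 2150 
([-0.0831, -0.1896, 0.0423, 0.0, 0.0, -0.0011], 'rows>=5')
```

```bash
python3 -m jog '[[-0.02,-0.045,0,0,0,0],[-0.04,-0.09,0.01,0,0,0],[-0.06,-0.14,0.02,0,0,0],[-0.083,-0.189,0.04,0,0,0],[-0.083,-0.189,0.04,0,0,0],[-0.083,-0.189,0.04,0,0,0]]' ; python3 look.py w5 2>/dev/null; python3 mv.py .459 .1093 .026 98.2
```

```text
t: 11.55
tool_pos: [0.4569, 0.1096, 0.2023]
tool_rot: [-3.141, 0.0, 1.712]
force: [0.6, -0.1, 1.0]
finger_gap: 0.598
grasp_force: 0.0
pot_large [ 0.4532 -0.0468] [83.2 25.3] 5.7 h 0.065 646 
pot_small [0.6458 0.2194] [79.8 79.4] 0.1 h 0.0729 2676 
pot_oblong [0.6412 0.0724] [90.8 39.3] 50.8 h 0.0535 486 
lid_small [0.4585 0.1084] [78.8 78.2] 9.5 h 0.0223 3348 
lid_square [ 0.6689 -0.1225] [29.2 81.9] 147.9 h 0.0222 838 
([-0.0015, -0.0003, 0.1762, -0.0001, -0.0, 0.0003], 'rows>=4')
```

```bash
python3 -m jog '[[-0.002,0,0.05,0,0,0],[-0.002,0,0.1,0,0,0],[-0.002,0,0.14,0,0,0],[-0.002,0,0.165,0,0,0],[-0.002,0,0.176,0,0,0],[-0.002,0,0.176,0,0,0],[-0.002,0,0.176,0,0,0]]' && python3 -m jog '[[0,0,0,0,0,0],[0,0,0,0,0,0],[0,0,0,0,0,0],[0,0,0,0,0,0],[0,0,0,0,0,0],[0,0,0,0,0,0],[0,0,0,0,0,0]]' 0 40
python3 mv.py .6459 .2197 0.2 98.2
```

```text
t: 12.7
tool_pos: [0.4592, 0.1087, 0.0266]
tool_rot: [3.141, 0.0, 1.714]
force: [0.5, -0.1, 0.7]
finger_gap: 0.599
grasp_force: 0.0
t: 13.4
tool_pos: [0.4596, 0.1087, 0.0272]
tool_rot: [3.14, 0.0, 1.714]
force: [-0.7, -0.2, 7.0]
finger_gap: 0.287
grasp_force: 38.8
([0.0833, 0.2006, -0.1724, 0.0018, 0.0001, -0.0001], 'rows>=6')
```

```bash
python3 -m jog '[[0,0,-0.05,0,0,0],[0,0,-0.1,0,0,0],[0.01,0.02,-0.145,0,0,0],[0.025,0.06,-0.165,0,0,0],[0.04,0.1,-0.172,0,0,0],[0.06,0.145,-0.172,0,0,0],[0.075,0.185,-0.172,0,0,0],[0.0833,0.2006,-0.172,0,0,0],[0.0833,0.2006,-0.172,0,0,0],[0.0833,0.2006,-0.172,0,0,0]]'; python3 - <<'E'
from fit import *
from mv import delta
for c in("side","wrist"):
    p=arm.grab_frame(c); save(p,f"pics/c6_{c}.png")
    for d in arm.cut_out(p,"lid_small")[:1]:
        P=pts(p,cv2.dilate(d["mask"].astype(np.uint8),np.ones((3,3)))>0); Q=P[(P[:,2]>.18)&(P[:,2]<.21)]
        if len(Q)>20: print(c,*pose(Q,"l"),np.median(Q[:,2]).round(4),len(Q))
print(arm.read_state()["tool_pos"],delta(.6459,.2197,.0881,98.2))
E
```

```text
t: 14.4
tool_pos: [0.6453, 0.2196, 0.1983]
tool_rot: [-3.141, 0.0, 1.714]
force: [0.1, -0.0, -1.2]
finger_gap: 0.285
grasp_force: 39.8
side [0.6414 0.2262] [77.2 70.2] 31.8 0.1929 258
wrist [0.6443 0.2211] [76.2 75.8] 55.0 0.1939 9246
[0.64500191 0.21917902 0.19899646] ([0.0004, 0.0009, 0.1109, 0.0005, 0.0, -0.0005], 'rows>=3')
```

```bash
python3 -m jog '[[0,0.001,0.04,0,0,0],[0,0.001,0.075,0,0,0],[0,0.001,0.09,0,0,0],[0,0.001,0.096,0,0,0],[0,0.001,0.101,0,0,0],[0,0.001,0.105,0,0,0],[0,0.001,0.108,0,0,0],[0,0.001,0.11,0,0,0],[0,0.001,0.1105,0,0,0],[0,0.001,0.1105,0,0,0]]'
```

```text
t: 15.6
tool_pos: [0.6467, 0.2198, 0.088]
tool_rot: [3.141, -0.0, 1.714]
force: [0.1, -0.3, -0.3]
finger_gap: 0.288
grasp_force: 39.8
```

```bash
python3 -m jog '[[0,0,0.0005,0,0,0],[0,0,0.0005,0,0,0],[0,0,0.0005,0,0,0],[0,0,0.0005,0,0,0],[0,0,-0.03,0,0,0],[0,0,-0.08,0,0,0],[0,0,-0.13,0,0,0],[0,0,-0.16,0,0,0],[0,0,-0.16,0,0,0]]' 0.6 && python3 - <<'E'
from fit import *
from mv import delta
for c in("scene","side","wrist"):
    p=arm.grab_frame(c); save(p,f"pics/c7_{c}.png")
    for d in arm.cut_out(p,"lid_small")[:1]:
        P=pts(p,d["mask"]); Q=P[(P[:,2]>.07)&(P[:,2]<.095)]
        A=np.c_[Q[:,:2]-Q[:,:2].mean(0),np.ones(len(Q))]
        print(c,*pose(Q,"l"),np.median(Q[:,2]).round(4),len(Q),np.linalg.lstsq(A,Q[:,2],rcond=None)[0].round(3))
print(delta(.6505,-.1484,.25,72.6))
E
```

```text
t: 16.5
tool_pos: [0.6479, 0.2201, 0.2526]
tool_rot: [3.135, -0.0, 1.714]
force: [1.1, 0.0, 0.0]
finger_gap: 0.598
grasp_force: 0.0
scene [0.6476 0.2173] [73.5 80.1] 175.4 0.0827 300 [0.017 0.001 0.083]
side [0.6452 0.2216] [77.4 79.6] 121.3 0.0816 245 [ 0.008 -0.024  0.082]
wrist [0.6465 0.2195] [78.9 79.4] 174.1 0.0824 3697 [-0.    -0.004  0.082]
([-0.3649, -0.0481, -0.0033, -0.002, 0.0006, 0.4466], 'rows>=8')
```

Lid_small is seated: its top is at 0.082 and level. Lid_square is next.

```bash
python3 -m jog '[[-0.03,-0.005,0,0,0,0.05],[-0.075,-0.01,0,0,0,0.1],[-0.12,-0.016,0,0,0,0.15],[-0.165,-0.022,0,0,0,0.2],[-0.21,-0.028,0,0,0,0.26],[-0.255,-0.034,0,0,0,0.32],[-0.3,-0.04,0,0,0,0.38],[-0.34,-0.045,0,0,0,0.43],[-0.365,-0.048,0,0,0,0.4466],[-0.365,-0.048,0,0,0,0.4466],[-0.365,-0.048,0,0,0,0.4466]]'; python3 look.py w8 2>/dev/null; python3 mv.py .5752 -.3428 .25 50.7
```

```text
t: 17.9
tool_pos: [0.6508, -0.1484, 0.247]
tool_rot: [-3.14, -0.0, 1.267]
force: [0.6, 0.2, 0.0]
finger_gap: 0.603
grasp_force: 0.0
pot_large [ 0.4558 -0.0869] [103.3 103.4] 155.7 h 0.0649 2080 
pot_square [ 0.5882 -0.3184] [49.  98.6] 159.6 h 0.0593 676 
pot_oblong [ 0.6725 -0.0256] [67.8  6.1] 5.8 h 0.0578 215 
lid_large [ 0.4066 -0.2293] [23.4 83.4] 164.7 h 0.0218 417 
lid_square [ 0.6511 -0.1505] [92.5 91. ] 71.0 h 0.0224 4569 
([-0.2087, -0.0143, -0.0022, 0.0, -0.0, 0.3829], 'rows>=5')
```

```bash
python3 -m jog '[[-0.04,-0.003,0,0,0,0.07],[-0.085,-0.006,0,0,0,0.15],[-0.13,-0.009,0,0,0,0.23],[-0.175,-0.012,0,0,0,0.31],[-0.2,-0.014,0,0,0,0.37],[-0.2087,-0.0143,0,0,0,0.383],[-0.2087,-0.0143,0,0,0,0.383],[-0.2087,-0.0143,0,0,0,0.383]]'; python3 look.py w9 2>/dev/null; python3 - <<'E'
from fit import *
p=arm.grab_frame("wrist")
r=topface(p,"pot_square")
Q=r[0][:,:2]
# fit the rounded-square outline angle by minimal area over angles with percentiles
for q in(0,1,2):
    best=min((np.prod(np.ptp(np.percentile(Q@np.array([[np.cos(a),-np.sin(a)],[np.sin(a),np.cos(a)]]),[q,100-q],axis=0),axis=0)),a) for a in np.radians(np.arange(30,75,.25)))
    print(q,np.degrees(best[1]))
E
python3 mv.py .6509 -.1495 .2 71.5
```

```text
t: 19.15
tool_pos: [0.5755, -0.3422, 0.2478]
tool_rot: [-3.142, -0.0, 0.886]
force: [0.3, 0.3, 0.4]
finger_gap: 0.598
grasp_force: 0.0
pot_large [ 0.4561 -0.0876] [103.  103.9] 148.1 h 0.065 2736 
pot_square [ 0.5749 -0.3441] [91.8 91.6] 52.3 h 0.059 1821 
pot_oblong [ 0.396  -0.2687] [25.4 24.9] 51.7 h 0.0485 358 
lid_large [ 0.3971 -0.2689] [102.3 102.6] 132.9 h 0.0225 4066 
lid_square [ 0.6363 -0.171 ] [ 59.9 104.3] 140.3 h 0.0225 3686 edge
0 52.50000000000001
1 53.0
2 51.0
([0.1978, -0.064, 0.0478, -0.0, 0.0, -0.3635], 'rows>=5')
```

```bash
python3 -m jog '[[0.04,-0.013,0,0,0,-0.07],[0.085,-0.027,0,0,0,-0.15],[0.13,-0.042,0.01,0,0,-0.23],[0.17,-0.055,0.025,0,0,-0.31],[0.1978,-0.064,0.048,0,0,-0.3635],[0.1978,-0.064,0.048,0,0,-0.3635],[0.1978,-0.064,0.06,0,0,-0.3635]]' && python3 mv.py .6509 -.1495 .026 71.5
```

```text
t: 20.4
tool_pos: [0.6514, -0.1492, 0.1885]
tool_rot: [3.14, 0.0, 1.249]
force: [-0.3, -0.7, -0.1]
finger_gap: 0.599
grasp_force: 0.0
([-0.0004, -0.0006, 0.1625, 0.0013, 0.0002, 0.0007], 'rows>=4')
```

```bash
python3 -m jog '[[-0.0004,-0.0005,0.05,0,0,0],[-0.0004,-0.0005,0.1,0,0,0],[-0.0004,-0.0005,0.135,0,0,0],[-0.0004,-0.0005,0.155,0,0,0],[-0.0004,-0.0005,0.162,0,0,0],[-0.0004,-0.0005,0.162,0,0,0]]' && python3 -m jog '[[0,0,0,0,0,0],[0,0,0,0,0,0],[0,0,0,0,0,0],[0,0,0,0,0,0],[0,0,0,0,0,0],[0,0,0,0,0,0],[0,0,0,0,0,0]]' 0 40
python3 mv.py .575 -.3435 0.19 52.2
```

```text
t: 21.0
tool_pos: [0.6501, -0.1504, 0.0257]
tool_rot: [-3.141, 0.0, 1.247]
force: [-0.3, 0.1, 0.2]
finger_gap: 0.6
grasp_force: 0.0
t: 21.7
tool_pos: [0.6512, -0.1503, 0.0275]
tool_rot: [3.139, 0.0, 1.248]
force: [-0.1, -0.2, 6.5]
finger_gap: 0.273
grasp_force: 40.2
([-0.2074, -0.0105, -0.1625, 0.0027, -0.0001, 0.3366], 'rows>=6')
```

```bash
python3 -m jog '[[0,0,-0.05,0,0,0],[0,0,-0.1,0,0,0],[-0.02,-0.001,-0.14,0,0,0.03],[-0.06,-0.003,-0.16,0,0,0.1],[-0.1,-0.005,-0.1625,0,0,0.17],[-0.145,-0.007,-0.1625,0,0,0.24],[-0.185,-0.009,-0.1625,0,0,0.3],[-0.2074,-0.0105,-0.1625,0,0,0.3366],[-0.2074,-0.0105,-0.1625,0,0,0.3366],[-0.2074,-0.0105,-0.1625,0,0,0.3366]]'; python3 - <<'E'
from fit import *
from mv import delta
for c in("side","wrist"):
    p=arm.grab_frame(c); save(p,f"pics/c10_{c}.png")
    for d in arm.cut_out(p,"lid_square")[:1]:
        P=pts(p,cv2.dilate(d["mask"].astype(np.uint8),np.ones((3,3)))>0); Q=P[(P[:,2]>.17)&(P[:,2]<.20)]
        if len(Q)>20: print(c,*pose(Q,"l"),np.median(Q[:,2]).round(4),len(Q))
print(arm.read_state()["tool_pos"],delta(.575,-.3435,.0735,52.2))
E
```

```text
t: 22.7
tool_pos: [0.5745, -0.3434, 0.1889]
tool_rot: [3.141, -0.0, 0.911]
force: [0.1, 1.8, -1.8]
finger_gap: 0.27
grasp_force: 39.7
side [ 0.573  -0.3392] [92.  97.4] 139.5 0.1827 189
wrist [ 0.5751 -0.342 ] [91.2 91.9] 141.9 0.1837 16175
[ 0.57499123 -0.34222115  0.18860834] ([-0.001, 0.0008, 0.1151, 0.0003, -0.0001, 0.0016], 'rows>=3')
```

```bash
python3 -m jog '[[-0.001,0.001,0.04,0,0,0],[-0.001,0.001,0.08,0,0,0.002],[-0.001,0.001,0.095,0,0,0.002],[-0.001,0.001,0.101,0,0,0.002],[-0.001,0.001,0.106,0,0,0.002],[-0.001,0.001,0.11,0,0,0.002],[-0.001,0.001,0.113,0,0,0.002],[-0.001,0.001,0.1145,0,0,0.002],[-0.001,0.001,0.1145,0,0,0.002]]'
```

```text
t: 23.8
tool_pos: [0.5748, -0.3447, 0.074]
tool_rot: [3.141, -0.0, 0.909]
force: [0.0, 0.4, -1.6]
finger_gap: 0.273
grasp_force: 39.7
```

```bash
python3 -m jog '[[0,0,0.0005,0,0,0],[0,0,0.0005,0,0,0],[0,0,0.0005,0,0,0],[0,0,0.0005,0,0,0],[0,0,-0.03,0,0,0],[0,0,-0.08,0,0,0],[0,0,-0.13,0,0,0],[0,0,-0.16,0,0,0],[0,0,-0.16,0,0,0]]' 0.6 && python3 - <<'E'
from fit import *
from mv import delta
for c in("scene","side","wrist"):
    p=arm.grab_frame(c); save(p,f"pics/c11_{c}.png")
    for d in arm.cut_out(p,"lid_square")[:1]:
        P=pts(p,d["mask"]); Q=P[(P[:,2]>.055)&(P[:,2]<.08)]
        A=np.c_[Q[:,:2]-Q[:,:2].mean(0),np.ones(len(Q))]
        print(c,*pose(Q,"l"),np.median(Q[:,2]).round(4),len(Q),np.linalg.lstsq(A,Q[:,2],rcond=None)[0].round(3))
print(delta(.397,-.2683,.2,52),delta(.397,-.2683,.2,90))
E
```

```text
t: 24.7
tool_pos: [0.5759, -0.3455, 0.2386]
tool_rot: [3.135, -0.0, 0.909]
force: [0.4, 0.6, -0.0]
finger_gap: 0.602
grasp_force: 0.0
scene [ 0.5746 -0.3457] [92.3 94.7] 141.1 0.0681 652 [ 0.012 -0.002  0.068]
side [ 0.5708 -0.3391] [91.8 91.3] 44.8 0.0673 181 [ 0.026 -0.03   0.067]
wrist [ 0.5742 -0.3447] [92.5 92.3] 51.4 0.0684 6413 [-0.003 -0.001  0.068]
([-0.049, -0.1865, 0.0329, -0.0021, 0.0, 0.0015], 'rows>=4') ([-0.049, -0.1865, 0.0329, -0.002, -0.0007, -0.6617], 'rows>=5')
```

```bash
python3 -m jog '[[-0.01,-0.045,0,0,0,0],[-0.022,-0.09,0.01,0,0,0],[-0.035,-0.135,0.02,0,0,0],[-0.045,-0.17,0.03,0,0,0],[-0.049,-0.1865,0.033,0,0,0],[-0.049,-0.1865,0.033,0,0,0],[-0.049,-0.1865,0.033,0,0,0]]'; python3 look.py w12 2>/dev/null; python3 mv.py .397 -.2683 .026 52
```

```text
t: 25.7
tool_pos: [0.3977, -0.2689, 0.2008]
tool_rot: [3.141, -0.0, 0.909]
force: [-0.1, 0.2, -0.1]
finger_gap: 0.596
grasp_force: 0.0
pot_large [ 0.4365 -0.1112] [ 43.3 101.2] 140.5 h 0.065 1562 edge
pot_square [ 0.5416 -0.3168] [86.3 10.3] 49.2 h 0.0613 496 
lid_large [ 0.3957 -0.268 ] [102.6 102.8] 167.5 h 0.0224 6083 
([-0.0001, -0.0007, 0.1747, -0.0002, -0.0, 0.0017], 'rows>=4')
```

View pics/w12.png

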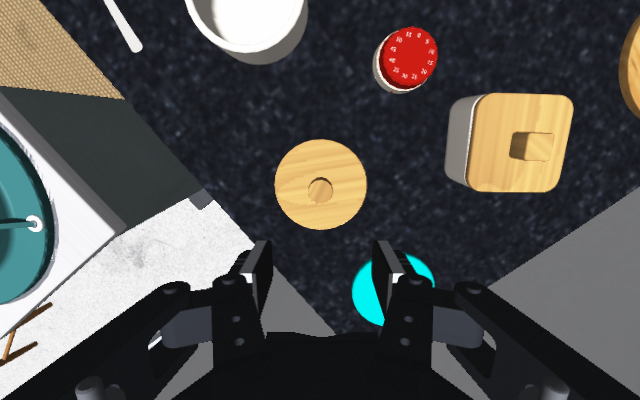

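The wooden lid_large is at (320,184), right under the gripper. The turquoise look-alike, at (390,288), stays clear. The square lid at (522,142) is flush. Now I'll grasp lid_large.

```bash
python3 -m jog '[[-0.0004,-0.0013,0.05,0,0,0],[-0.0004,-0.0013,0.1,0,0,0],[-0.0004,-0.0013,0.14,0,0,0],[-0.0004,-0.0013,0.165,0,0,0],[-0.0004,-0.0013,0.175,0,0,0],[-0.0004,-0.0013,0.175,0,0,0]]' && python3 -m jog '[[0,0,0,0,0,0],[0,0,0,0,0,0],[0,0,0,0,0,0],[0,0,0,0,0,0],[0,0,0,0,0,0],[0,0,0,0,0,0],[0,0,0,0,0,0]]' 0 40
python3 mv.py .4552 -.0862 0.2 52
```

```text
t: 26.75
tool_pos: [0.3959, -0.2679, 0.0252]
tool_rot: [-3.14, -0.0, 0.909]
force: [-0.9, -0.9, -0.3]
finger_gap: 0.601
grasp_force: 0.0
t: 27.45
tool_pos: [0.3969, -0.2689, 0.0272]
tool_rot: [3.139, 0.0, 0.909]
force: [-0.2, 0.2, 4.9]
finger_gap: 0.285
grasp_force: 38.9
([0.1799, -0.0658, -0.173, 0.0026, 0.0002, 0.0016], 'rows>=6')
```

```bash
python3 -m jog '[[0,0,-0.05,0,0,0],[0,0,-0.1,0,0,0],[0.015,-0.005,-0.145,0,0,0],[0.05,-0.018,-0.165,0,0,0],[0.09,-0.033,-0.173,0,0,0],[0.13,-0.048,-0.173,0,0,0],[0.165,-0.06,-0.173,0,0,0],[0.18,-0.066,-0.173,0,0,0],[0.18,-0.066,-0.173,0,0,0],[0.18,-0.066,-0.173,0,0,0]]'; python3 - <<'E'
from fit import *
from mv import delta
for c in("side","wrist"):
    p=arm.grab_frame(c); save(p,f"pics/c13_{c}.png")
    ds=[d for d in arm.cut_out(p,"lid_large")]
    for d in ds[:2]:
        P=pts(p,cv2.dilate(d["mask"].astype(np.uint8),np.ones((3,3)))>0); Q=P[(P[:,2]>.18)&(P[:,2]<.21)]
        if len(Q)>20: print(c,*pose(Q,"l"),np.median(Q[:,2]).round(4),len(Q))
    r=topface(p,"pot_large")
    if r and r[2]>30: print(c,"pot",*pose(r[0],"p"))
print(arm.read_state()["tool_pos"],delta(.4553,-.0863,.0792,52))
E
```

```text
t: 28.45
tool_pos: [0.4548, -0.0858, 0.1995]
tool_rot: [3.14, -0.0, 0.91]
force: [0.1, 0.6, -1.3]
finger_gap: 0.292
grasp_force: 40.1
side [ 0.452  -0.0776] [101.9  96.6] 10.8 0.194 290
side pot [ 0.4556 -0.084 ] [100.7 106. ] 125.5
wrist [ 0.4556 -0.0845] [99.4 99.6] 98.3 0.1942 17577
wrist pot [ 0.4811 -0.0545] [21.4 81.4] 141.3
[ 0.45456738 -0.08630313  0.19884927] ([0.0005, 0.0006, 0.1196, 0.0001, 0.0, 0.0003], 'rows>=3')
```

```bash
python3 -m jog '[[0,0.001,0.04,0,0,0],[0,0.001,0.08,0,0,0],[0,0.001,0.098,0,0,0],[0,0.001,0.105,0,0,0],[0,0.001,0.11,0,0,0],[0,0.001,0.114,0,0,0],[0,0.001,0.117,0,0,0],[0,0.001,0.1185,0,0,0],[0,0.001,0.1185,0,0,0]]'
```

```text
t: 29.65
tool_pos: [0.4556, -0.0863, 0.0805]
tool_rot: [3.141, -0.0, 0.909]
force: [0.5, -0.2, -0.5]
finger_gap: 0.285
grasp_force: 40.1
```

```bash
python3 -m jog '[[0,0,0.001,0,0,0],[0,0,0.001,0,0,0]]' && python3 -m jog '[[0,0,0,0,0,0],[0,0,0,0,0,0],[0,0,0,0,0,0],[0,0,0,0,0,0],[0,0,-0.03,0,0,0],[0,0,-0.08,0,0,0],[0,0,-0.13,0,0,0],[0,0,-0.16,0,0,0],[0,0,-0.16,0,0,0]]' 0.6 && python3 - <<'E'
from fit import *
for c in("scene","side","wrist"):
    p=arm.grab_frame(c); save(p,f"pics/c14_{c}.png")
    for n,z in(("lid_large",.074),("lid_small",.082),("lid_square",.068),("lid_oblong",.06)):
      for d in arm.cut_out(p,n)[:2]:
        P=pts(p,d["mask"]); Q=P[abs(P[:,2]-z)<.012]
        if len(Q)<100: continue
        A=np.c_[Q[:,:2]-Q[:,:2].mean(0),np.ones(len(Q))]
        print(c,n,*pose(Q,"l"),np.median(Q[:,2]).round(4),len(Q),np.linalg.lstsq(A,Q[:,2],rcond=None)[0].round(3))
im=cv2.imread("pics/c14_scene.png"); cv2.imwrite("pics/c14c.png",cv2.resize(im[110:310,170:480],None,fx=2.5,fy=2.5,interpolation=cv2.INTER_CUBIC))
E
```

```text
t: 29.85
tool_pos: [0.4556, -0.0863, 0.0794]
tool_rot: [3.141, -0.0, 0.909]
force: [-0.8, -0.0, -0.8]
finger_gap: 0.286
grasp_force: 40.1
t: 30.75
tool_pos: [0.457, -0.0868, 0.2431]
tool_rot: [3.136, -0.002, 0.909]
force: [0.4, -0.8, -0.9]
finger_gap: 0.601
grasp_force: 0.0
scene lid_large [ 0.4541 -0.0873] [101.9 101.3] 10.9 0.0742 728 [0.006 0.    0.074]
scene lid_square [ 0.5755 -0.345 ] [92.1 95.3] 144.0 0.0681 618 [-0.     0.001  0.068]
side lid_large [ 0.454  -0.0813] [100.   97.6] 5.6 0.0736 288 [ 0.002 -0.032  0.074]
side lid_small [0.6447 0.2203] [76.  78.3] 102.1 0.0815 267 [ 0.044 -0.04   0.081]
side lid_square [ 0.5721 -0.3415] [93.3 93.3] 138.5 0.0678 175 [ 0.031 -0.026  0.068]
side lid_oblong [0.6646 0.0347] [ 77.7 122.4] 97.9 0.0597 308 [ 0.017 -0.022  0.06 ]
wrist lid_large [ 0.4551 -0.0858] [102.9 102.6] 62.4 0.0744 6597 [-0.002 -0.002  0.074]
wrist lid_square [ 0.5747 -0.3443] [91.7 92.7] 141.5 0.0682 3383 [-0.01  -0.021  0.068]
wrist lid_oblong [ 0.6463 -0.0157] [25.4 62.3] 140.6 0.0602 1151 [0.061 0.025 0.06 ]
```

View pics/c14c.png

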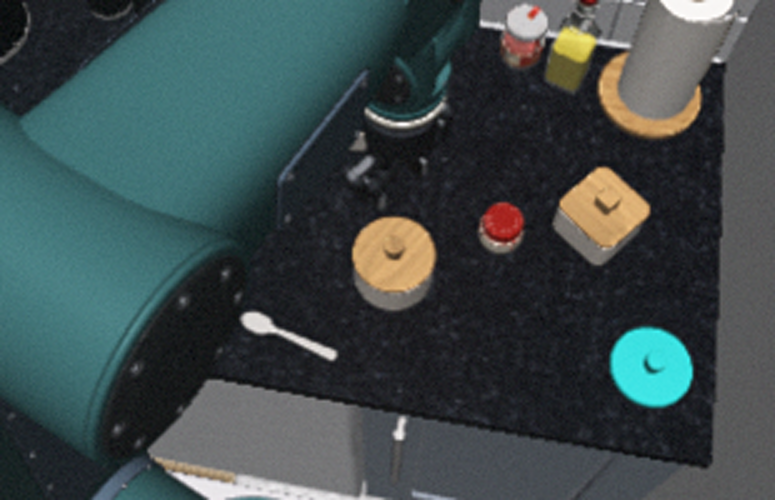

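View pics/c14_wrist.png

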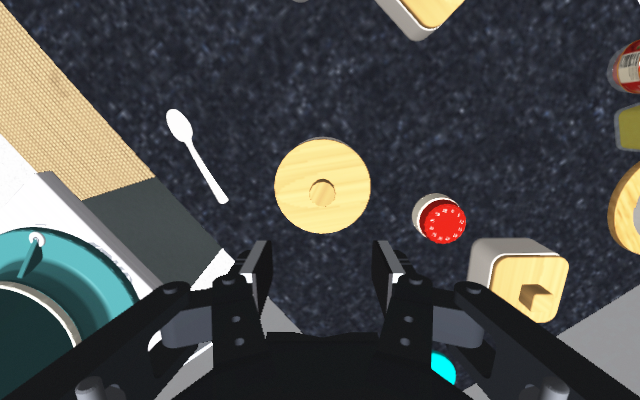

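The large lid, at (394,262) in the enlarged scene crop, and the square lid at (603,212) sit flush. In the wrist view the large lid is centred at (322,186). The lid-top heights are 74, 82, 68 and 60 mm, which match fully seated lids. The gripper is clear, so I'm handing in.

```bash
python3 -c "
from cell import arm
print(arm.hand_in())"
```

```text
the job is handed in; nothing more can be done
None
```

All four lids are on their own pots, knob up, and the camera measurements show them level and fully seated. The arm never went near the juice or the turquoise lid, and I handed the job in at about 31 s; no verdict came back.

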